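Slide the refilled tessera bin home and flip its marker over

ROBOT

A 6-joint arm with a two-finger parallel gripper is mounted at the origin on the work surface. World frame = base frame: x ahead of the robot, y to its left, z up, the work surface at z = 0. Lengths are in m, angles in rad, forces in N, time in s.
With the tool pointing down it reaches from about 0.35 to 0.975 m from the base axis. Payload 7.1 kg.
Tool frame: the origin (TCP) lies at the centre of the arm's flange, where the gripper is bolted on; the fingertips stand 182 mm ahead of it and the grasp point (between the pads) lies bot.grip_point_offset ahead of it (bot.grip_point_offset is the distance from the TCP to the grasp point, in m); z points along the fingers, y is the direction in which the jaws open and shut (so a half turn about z gives the same grasp; the last joint's range is limited). The gripper opens to 88 mm and grips with 3 to 60 N. Pads are 20 mm wide; open, the fingers measure 115 mm over their backs; the gripper's body (75 mm by 178 mm) begins 61 mm behind the grasp point.
Start: joints at [-1.262, 0.423, 1.63, -0, 1.089, -0.019], TCP at [0.201, -0.592, 0.405] pointing down, gripper open.
Joint ranges: [-3, 3], [-0.9, 2.11], [0.09, 2.58], [-1.31, 4.45], [0.11, 2.69], [-2.54, 2.54]. Speed limits (rad/s): [2.39, 2.39, 3.01, 3.14, 3.14, 3.14].

INTERFACE

Orientations are given as a rotation vector (axis times angle).
In Python, from bench import bot gives the robot as it stands.
- The arm moves only by the shell command python3 -m handwheel 'ROWS' [FORCE]. ROWS is JSON, a list of rows, each a list of 3 entries, a list of its own where there are three numbers: the gripper command: -1 is shut, 1 is fully open, values between are in proportion, then the shift along the tool's x, y, z in m, then the turn, a rotation vector about the tool's x, y, z in degrees. A call has 1 to 12 rows; each row is the pose to reach, as a shift and turn from the pose measured when the call began, along the tool's axes at that moment; what a row does not reach only later rows make up. A row lasts 1/10 s, in which the tool goes at most 50 mm and 8.59 degrees, less where a joint would pass 70% of its speed; a pose out of reach is approached as far as the arm can. A call with a gripper value outside its range is refused whole. The fingers move at their own pace and stop on an object; FORCE is the grip in N (left out, the last holds). Time passes only in rows, so rows that repeat a pose let the fingers close. It gives the time, the measured TCP pose, the force and the opening at its end, in the units of the state.
- bot.get_obs(): the state, without advancing time (a new reading comes with each control period).
- bot.camera(name): name is "scene" or "top"; returns the picture (420x560x3 uint8, red, green, blue); there is no depth.
- bot.calibration(name): a dict with "mtx" (3x3 intrinsics, pixels), "k1" (the pictures are not rectified: a ray, as slopes to the right and down, at radius r is drawn at 1 + k1 r^2 times it, then the intrinsics apply), "eye" and "attitude" of the camera in the world. Camera axes: x right, y up, looking along -z (the intrinsics and any distortion apply to the point x, -y, -z); pixel columns grow to the right and rows downward; lengths in m; the calibration is good to about 2 mm. A picture is of the moment at which its call begins. calibration takes no time and is no camera call.
- bot.close_job(): hands the job in, once; it reports no verdict.
The state is a dict: "time_s": time; "joints": joint angles; "dq": joint speeds; "tau": joint torques, N m; "tcp_pos": TCP position; "orientation": TCP orientation; "ft_force": force on the tool from outside, world axes, zero at the start; "moment": the same for the moment, N m; "gripper_width": finger opening in m.
Only numpy, scipy, OpenCV 4.12 (cv2) and the standard library are available. Lean on these libraries where they do the work, as an engineer would, in place of code of your own. Each camera call takes 0.05 s, during which the arm holds its last target. There are 200 camera calls.

TASK

One bin of mosaic tesserae has been refilled and still stands pulled out of the picking rack, its refill marker standing up. With the fingertips, push that bin fully home in its bay and flip its marker right over its hinge so that it hangs flat down the bin's front, showing its other face. Slide the bin without lifting or tipping it, and leave the other bins, their markers and everything else on the table as they are.

Things in the scene. Friction and masses are not known exactly. Their poses are not given: they have to be found in the camera images.
- rack: plywood picking rack, fixed: base 260 x 500, 15 thick, carrying three equal sheet-steel bays side by side, 125 apart along y (at y = -125, 0, 125), in an order that changes, and at its left end an open tool place. Origin on the table, under the middle bay; x points from the open front (towards the robot) to the rear, z up. The base's front edge is at x = -145.
- bay_a: the steel bay in which the pulled-out bin slides; fixed, axes as the rack. Origin: centre of its underside, 15 above the table. Floor 2 thick, from x = -137 to +98; side flanges 30 high leave 106 for the bin; the rear flange's inner face is at x = +95.
- bin_a: grey plastic bin full of mosaic tesserae, pulled 50 to 80 out of its bay. 130 deep (x) x 100 wide (y) x 75 tall, loose, 0.5 to 0.9 kg, slides at 2 to 7 N. Origin: centre of its underside; x to the rear, z up. In the bay's frame its origin starts at x = -50 to -20, z = 2 (on the bay floor); fully home, its back on the rear flange, at x = +30. Tesserae stay below the rim.
- marker_a_pivot (a point): middle of the hinge pin of bin_a's marker: 8 in front of the bin's front face, 78 above its underside (95 above the table). The pin runs along the bin's y. Two hinge cheeks 6 thick stand on the bin's front, 31 to 37 either side of the middle, reaching 17 out from the face and 7 above the pin.
- marker_a_edge (a point): middle of the free edge of bin_a's marker, a white plastic paddle 56 wide, 4 thick, 62 from pin to free edge. Standing up, its front shows a raised ring (refill wanted); hanging down, its front shows a raised solid disc (filled).
- marker_a (a joint): angle of bin_a's marker, rad: 0 stands straight up, pi/2 points level to the front (to the robot), pi (its stop) hangs straight down, 6 clear of the bin's front on rubber buffers. Starts at 0 to 0.25. The hinge is stiff (0.025 N m, half a newton at the free edge): the marker stays at any angle and never falls by itself. The bin may be pushed home through the hanging marker.
- bin_b: a like bin, nearly empty, fully home in another bay, marker standing up; leave alone. Origin as bin_a.
- marker_b (a joint): angle of bin_b's marker, as for marker_a; starts at 0 to 0.15 (up) and stays so
- bin_c: a like bin, full, fully home in the third bay, marker hanging down; leave alone. Origin as bin_a.
- marker_c (a joint): angle of bin_c's marker, as for marker_a; starts at 3.1 to pi (down) and stays so
- jar: glass adhesive jar with white cap, 52 dia x 85 tall, in the open tool place at the rack's left end; origin under its centre; leave alone
- nippers: wheeled tile nippers lying flat on the table in front of the rack, 175 long, 25 high; origin on the table near the joint, jaws to its +x; leave alone
- knife: wooden-handled modelling knife lying on the table in front of the rack, 215 long, 25 high; origin on the table near the ferrule, blade to its +x; leave alone
- cartridge_gun: red adhesive gun with a black cartridge lying on the table to the right of the rack, 480 long, 55 high; origin on the table, nozzle to its +x; leave alone
- tub: white lidded adhesive tub, 124 dia x 112 tall, left of the rack; origin under its centre; leave alone
- figure: grey clay figure, 68 dia x 145 tall, left of the rack; origin under its centre; leave alone
- beaker: orange plastic beaker, 66 dia x 75 tall, on the table to the right in front of the rack; origin under its centre; leave alone

How it is judged:
At the end, for the whole second after the job is handed in: bin_a stands flat in its bay within 6 mm of fully home and marker_a hangs within 0.2 rad (11 degrees) of straight down, both at rest; marker_b is still up (below 0.35 rad), marker_c still down (above 2.8 rad), bin_b and bin_c within 15 mm and every other loose thing within 30 mm of where it was (x of bin_a in the frame of bay_a above 0.024 m and z of bin_a in the frame of bay_a below 0.008 m and angle between bin_a's own z axis and vertical below 0.06 rad and value of joint marker_a above 2.94 rad and linear speed of bin_a below 0.01 m/s and velocity of joint marker_a below 0.1 rad/s and value of joint marker_b below 0.35 rad and value of joint marker_c above 2.8 rad and distance of each of bin_b, bin_c from where it was at the start of the episode below 0.015 m and distance of each of jar, nippers, knife, cartridge_gun, tub, figure, beaker from where it was at the start of the episode below 0.03 m); the robot touches nothing.
It fails at once if the pulled-out bin is lifted or tipped (more than 10 mm or 0.15 rad) (z of bin_a in the frame of bay_a above 0.012 m or angle between bin_a's own z axis and vertical above 0.15 rad).
It fails at once if another bin is shifted by 15 mm or its marker is turned (not (value of joint marker_b below 0.35 rad and value of joint marker_c above 2.8 rad and distance of each of bin_b, bin_c from where it was at the start of the episode below 0.015 m)).
It fails at once if a bystander is moved by more than 30 mm (distance of any of jar, nippers, knife, cartridge_gun, tub, figure, beaker from where it was at the start of the episode above 0.03 m).
It also fails if it takes over 42 s, if anything falls off the work surface, if the arm or the gripper's body presses on something with over 40 N, if the wrist force passes 120 N, or if a joint passes its speed limit or range.

## Working session

There is one attempt and no reset: what is moved stays moved. The work goes in short steps, Python scripts to look and compute and a shell command to move; the robot and the scene stay as the last step left them, time stands still between calls to the robot, and variables do not carry over. Pictures are saved under pics/ and viewed, about 8 in all and at most 12, crops included, and the job is handed in when it is done.

```bash
mkdir -p pics; cat > h.py <<'E'
import numpy as np,cv2
from bench import bot
from scipy.spatial.transform import Rotation as R
def cal(n):
    c=bot.calibration(n); A=np.array(c['attitude'],float)
    M=A if A.shape==(3,3) else (R.from_rotvec(A).as_matrix() if A.size==3 else R.from_quat(A).as_matrix())
    return np.array(c['mtx']),c['k1'],np.array(c['eye']),M
def ray(n,u,v):
    K,k,e,M=cal(n)
    p=cv2.undistortPoints(np.array([[[u,v]]],float),K,np.array([k,0,0,0.]))[0,0]
    return e,M@np.array([p[0],-p[1],-1])
def onz(n,u,v,z):
    e,d=ray(n,u,v); return e+d*(z-e[2])/d[2]
def proj(n,P):
    K,k,e,M=cal(n); q=M.T@(np.array(P)-e); x=np.array([q[0],-q[1]])/-q[2]
    x=x*(1+k*(x@x)); return K[:2,:2]@x+K[:2,2]
E
python3 - <<'E'
from h import *
for n in("scene","top"):
    print(n,bot.calibration(n)); im=bot.camera(n); cv2.imwrite(f'pics/{n}0.png',im[:,:,::-1])
print(bot.get_obs(),bot.grip_point_offset)
E
```

```text
scene {'mtx': array([[386.78236002,   0.        , 281.90839158],
       [  0.        , 386.78236002, 207.21023517],
       [  0.        ,   0.        ,   1.        ]]), 'k1': 0.011333990279989986, 'eye': array([0.95363581, 0.3388869 , 0.99982406]), 'attitude': array([0.28858509, 0.63128542, 2.2283026 ])}
top {'mtx': array([[503.3986298 ,   0.        , 278.51538287],
       [  0.        , 503.3986298 , 206.92479222],
       [  0.        ,   0.        ,   1.        ]]), 'k1': -0.028888094715165024, 'eye': array([ 0.40960881, -0.01092009,  1.4850739 ]), 'attitude': array([ 0.08877288, -0.07645626, -1.55050539])}
{'time_s': 0.1, 'joints': array([-1.26200740e+00,  4.23782168e-01,  1.63061791e+00, -1.44240980e-06,
        1.08860574e+00, -1.89770584e-02]), 'dq': array([-0.00168787, -0.00133738, -0.00284286,  0.0003353 , -0.00114982,
        0.0010993 ]), 'tau': array([-5.86587357e-04, -5.45611024e+01, -2.74324358e+01,  6.45150407e-02,
        1.87669991e-02, -2.02321070e-05]), 'tcp_pos': array([ 0.2011656 , -0.59147122,  0.40396647]), 'orientation': array([-3.09811949e+00, -5.12325000e-01,  3.22379532e-04]), 'ft_force': array([-0.79876451,  1.05221334, -0.2746128 ]), 'moment': array([ 0.02361424,  0.0312624 , -0.00687484]), 'gripper_width': 0.08770284974153617} 0.1633
```

View pics/scene0.png

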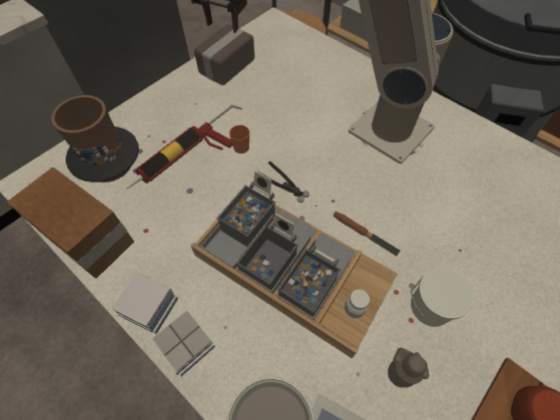

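View pics/top0.png

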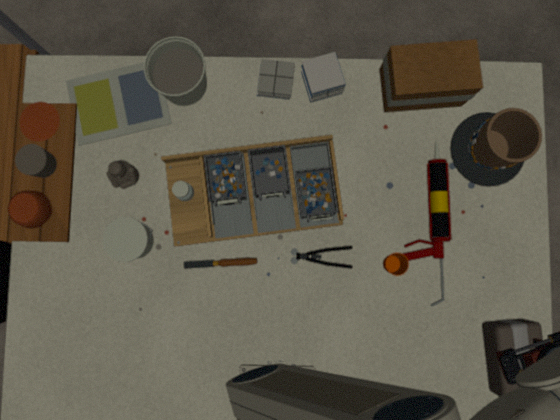

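The pulled-out bin is in the right-hand bay: about (316,195) in the top view and (247,212) in the scene view, with its marker up near (262,183). The nippers lie in front of it. Next I'll zoom in to measure.

```bash
python3 - <<'E'
from h import *
a=cv2.imread('pics/top0.png')[125:255,155:355]; b=cv2.imread('pics/scene0.png')[160:290,185:345]
A=cv2.resize(a,None,fx=4,fy=4,interpolation=2);B=cv2.resize(b,None,fx=4,fy=4,interpolation=2)
cv2.imwrite('pics/topc.png',cv2.convertScaleAbs(A,alpha=1.6));cv2.imwrite('pics/scc.png',cv2.convertScaleAbs(B,alpha=1.6))
E
```

```text
(no output)
```

View pics/topc.png

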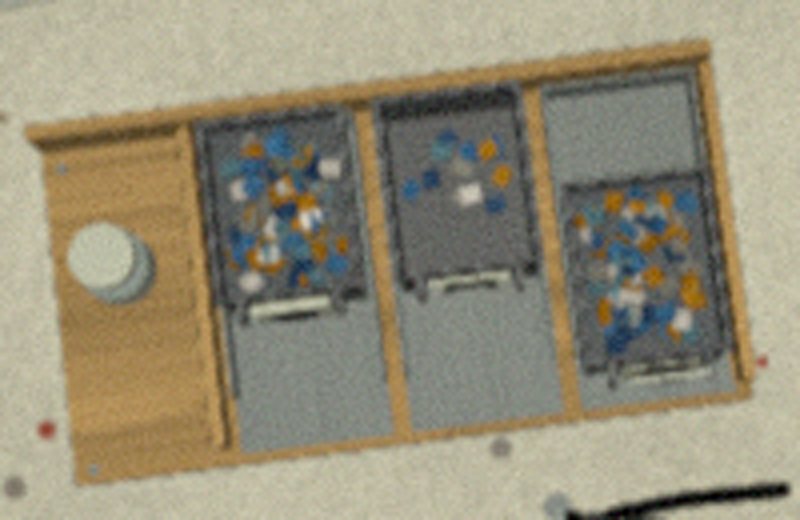

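View pics/scc.png

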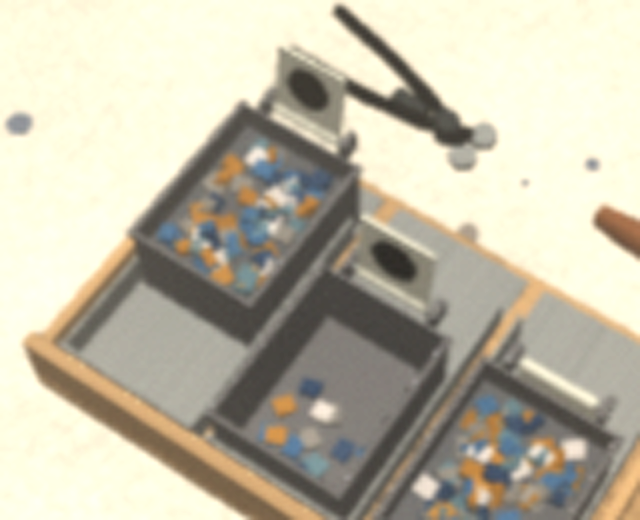

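The top crop shows bin_a's rim corners at about (563,187), (700,172), (722,352) and (583,372). The rack's front edge runs from (80,485) to (750,397). The scene crop shows marker_a's top edge from (282,50) to (347,85).

```bash
python3 - <<'E'
from h import *
np.set_printoptions(precision=4,suppress=True)
T=lambda u,v,z:onz('top',155+u/4,125+v/4,z)
S=lambda u,v,z:onz('scene',185+u/4,160+v/4,z)
for nm,u,v,z in [('baseFL',80,485,.015),('baseFR',750,397,.015),('bBL',563,187,.092),('bBR',700,172,.092),('bFR',722,352,.092),('bFL',583,372,.092),('mT1',625,380,.157),('mT2',712,369,.157),('cBL',195,125,.092),('cFL',225,310,.092),('bFm',470,268,.092)]: print('T',nm,T(u,v,z))
for nm,u,v,z in [('FR',240,103,.092),('FL',358,172,.092),('BR',135,233,.092),('BL',250,300,.092),('mR',280,50,.157),('mL',347,83,.157)]: print('S',nm,S(u,v,z))
a,b=T(80,485,.015),T(750,397,.015); print('yaw',np.degrees(np.arctan2(-(a-b)[0],(a-b)[1])),np.linalg.norm(a-b))
# nippers
for p in [(292,255),(352,249),(352,265),(310,257)]: print('nip',onz('top',*p,.015))
E
```

```text
T baseFL [0.4441 0.3022 0.015 ]
T baseFR [ 0.5176 -0.186   0.015 ]
T bBL [ 0.657 -0.045  0.092]
T bBR [ 0.6694 -0.1409  0.092 ]
T bFR [ 0.5429 -0.1572  0.092 ]
T bFL [ 0.5272 -0.0608  0.092 ]
T mT1 [ 0.5169 -0.0864  0.157 ]
T mT2 [ 0.5253 -0.1438  0.157 ]
T cBL [0.6967 0.2149 0.092 ]
T cFL [0.5659 0.1893 0.092 ]
T bFm [0.5986 0.019  0.092 ]
S FR [ 0.5484 -0.1584  0.092 ]
S FL [ 0.5353 -0.0564  0.092 ]
S BR [ 0.6723 -0.136   0.092 ]
S BL [ 0.6569 -0.0422  0.092 ]
S mR [ 0.5281 -0.1334  0.157 ]
S mL [ 0.518 -0.081  0.157]
yaw 8.563624378960494 0.49369843634702704
nip [ 0.4253 -0.0397  0.015 ]
nip [ 0.4459 -0.2141  0.015 ]
nip [ 0.3996 -0.2143  0.015 ]
nip [ 0.4205 -0.0921  0.015 ]
```

```bash
python3 -m handwheel '[[-1,[0.04,-0.028,0],[0,0,-8]],[-1,[0.08,-0.056,0],[0,0,-16]],[-1,[0.12,-0.084,0],[0,0,-24]],[-1,[0.16,-0.112,0],[0,0,-32]],[-1,[0.2,-0.14,0],[0,0,-40]],[-1,[0.24,-0.168,0],[0,0,-48]],[-1,[0.28,-0.196,0],[0,0,-56]],[-1,[0.32,-0.224,0],[0,0,-64]],[-1,[0.36,-0.252,0],[0,0,-72]],[-1,[0.4,-0.28,0],[0,0,-79.8]],[-1,[0.45,-0.315,0],[0,0,-79.8]],[-1,[0.494,-0.3445,0],[0,0,-79.8]]]' 20
cat > st.py <<'E'
from h import *
np.set_printoptions(precision=4,suppress=True)
o=bot.get_obs(); M=R.from_rotvec(o['orientation']).as_matrix()
ex=np.array([.989,.149,0]);ey=np.array([-.149,.989,0]);pin=np.array([.5288,-.1104,.095])
tip=o['tcp_pos']+M[:,2]*.182; d=tip-pin
print('t',o['time_s'],'tip',tip,'rel pin ex,ey,z',d@ex,d@ey,d[2],'F',o['ft_force'],'w',o['gripper_width']);print(M)
E
python3 st.py
```

```text
time_s: 1.3
tcp_pos: [0.5502, -0.1155, 0.4043]
orientation: [-2.048, -2.381, -0.001]
ft_force: [0.4, -0.3, 0.9]
gripper_width: 0.0007
t 1.3 tip [ 0.5501 -0.1153  0.2223] rel pin ex,ey,z 0.020308379821071414 -0.007966320570118307 0.12727017194501775 F [ 0.3883 -0.3192  0.8866] w 0.0006865480809887534
[[-0.1495  0.9888 -0.0009]
 [ 0.9888  0.1495  0.0013]
 [ 0.0014 -0.0007 -1.    ]]
```

```bash
python3 -m handwheel '[[-1,[0.008,0.01,0.0],[0,0,0]],[-1,[0.008,0.01,0.03],[0,0,0]],[-1,[0.008,0.01,0.05],[0,0,0]],[-1,[0.008,0.01,0.05],[0,0,0]]]'
python3 st.py
cat > look.py <<'E'
import sys
from h import *
n=sys.argv[1]
a=bot.camera('top')[130:280,220:380]; b=bot.camera('scene')[120:270,185:345]
A=cv2.resize(np.hstack([a,b]),None,fx=2.5,fy=2.5,interpolation=2)[:,:,::-1]
cv2.imwrite(f'pics/{n}.png',cv2.convertScaleAbs(A,alpha=1.6))
E
python3 look.py l1
```

```text
time_s: 1.7
tcp_pos: [0.5575, -0.106, 0.3514]
orientation: [-2.044, -2.377, 0.004]
ft_force: [0.3, 0.4, 0.3]
gripper_width: 0.0007
t 1.7 tip [ 0.5563 -0.1056  0.1694] rel pin ex,ey,z 0.027899952052766637 0.000658184944026927 0.07443509321165584 F [0.2628 0.4211 0.2943] w 0.0007242567059822368
[[-0.1497  0.9887 -0.0069]
 [ 0.9887  0.1497  0.0023]
 [ 0.0033 -0.0064 -1.    ]]
```

View pics/l1.png

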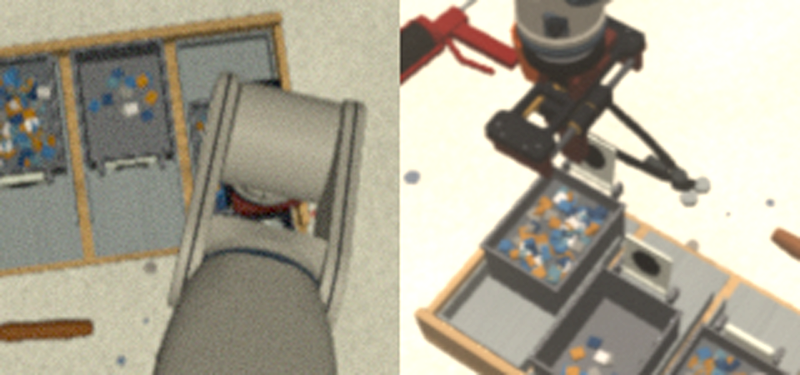

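The scene view shows the closed gripper above the bin, just behind the marker at about (600,160). Nothing else is touched. I'll lower it behind the paddle and pull.

```bash
python3 -m handwheel '[[-1,[0,0.002,0.02],[0,0,0]],[-1,[0,0.002,0.04],[0,0,0]],[-1,[0,0.002,0.04],[0,0,0]],[-1,[0,0.002,0.04],[0,0,0]]]'; python3 st.py
python3 -m handwheel '[[-1,[0,-0.01,0],[0,0,0]],[-1,[0,-0.02,0],[0,0,0]],[-1,[0,-0.03,0],[0,0,0]],[-1,[0,-0.04,0],[0,0,0]],[-1,[0,-0.05,0],[0,0,0]],[-1,[0,-0.05,0],[0,0,0]]]'; python3 st.py; python3 look.py l2
```

```text
time_s: 2.2
tcp_pos: [0.5608, -0.1066, 0.3154]
orientation: [-2.049, -2.379, -0.0]
ft_force: [-0.2, 0.3, 0.7]
gripper_width: 0.0005
t 2.2 tip [ 0.5607 -0.1064  0.1334] rel pin ex,ey,z 0.03210228645454839 -0.0007458339477263987 0.038354869507637945 F [-0.2301  0.3281  0.6911] w 0.0004742245340863311
[[-0.1485  0.9889 -0.0011]
 [ 0.9889  0.1485  0.0013]
 [ 0.0014 -0.0009 -1.    ]]
time_s: 2.8
tcp_pos: [0.5099, -0.1141, 0.3154]
orientation: [-2.049, -2.378, 0.001]
ft_force: [0.3, -0.6, 0.0]
gripper_width: 0.0001
t 2.8 tip [ 0.5095 -0.1139  0.1334] rel pin ex,ey,z -0.01961586881099497 -0.0005585018280167419 0.03839870401368048 F [ 0.311  -0.576   0.0435] w 8.636250057223626e-05
[[-0.148   0.989  -0.0023]
 [ 0.989   0.148   0.0014]
 [ 0.0018 -0.0021 -1.    ]]
```

View pics/l2.png

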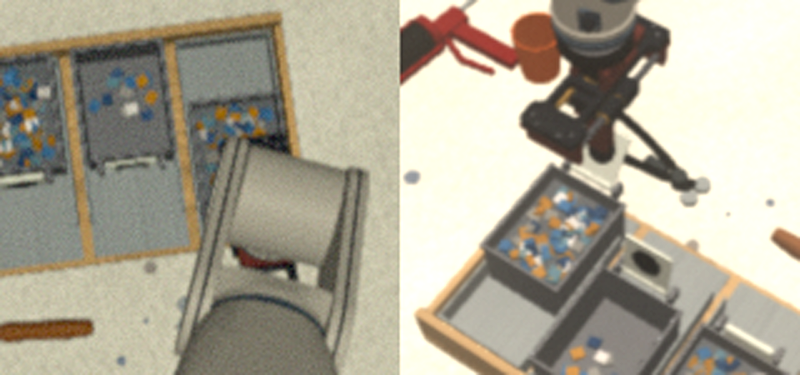

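The marker has tipped forward under the finger and the bin hasn't moved. Next I follow the arc down.

```bash
python3 -m handwheel '[[-1,[0,-0.010,0.008],[0,0,0]],[-1,[0,-0.016,0.018],[0,0,0]],[-1,[0,-0.023,0.028],[0,0,0]],[-1,[0,-0.028,0.035],[0,0,0]],[-1,[0,-0.032,0.048],[0,0,0]],[-1,[0,-0.035,0.063],[0,0,0]],[-1,[0,-0.036,0.078],[0,0,0]],[-1,[0,-0.036,0.091],[0,0,0]],[-1,[0,-0.036,0.091],[0,0,0]],[-1,[0,-0.036,0.091],[0,0,0]]]'; python3 st.py; python3 look.py l3
```

```text
time_s: 3.9
tcp_pos: [0.4752, -0.1193, 0.2241]
orientation: [-2.048, -2.378, 0.001]
ft_force: [-1.5, -0.3, -1.6]
gripper_width: 0.0001
t 3.9 tip [ 0.4746 -0.119   0.0421] rel pin ex,ey,z -0.0548546130309506 -0.0004131501015842906 -0.05292622476546344 F [-1.5022 -0.294  -1.6134] w 0.00012366622211433677
[[-0.1483  0.9889 -0.003 ]
 [ 0.9889  0.1483  0.0017]
 [ 0.0021 -0.0027 -1.    ]]
```

View pics/l3.png

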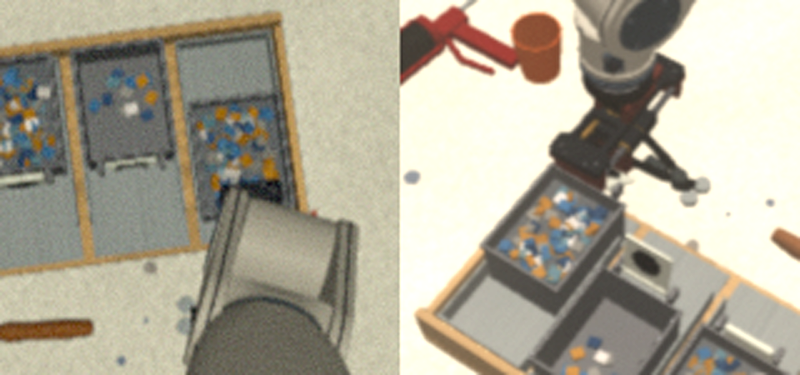

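The paddle is below level and no longer visible above the cheeks, and the sensor shows light contact. Now I push it back against its buffers, then slide the bin.

```bash
python3 -m handwheel '[[-1,[0,0.008,0.004],[0,0,0]],[-1,[0,0.016,0.004],[0,0,0]],[-1,[0,0.024,0.004],[0,0,0]],[-1,[0,0.030,0.004],[0,0,0]],[-1,[0,0.036,0.004],[0,0,0]],[-1,[0,0.041,0.004],[0,0,0]],[-1,[0,0.041,0.004],[0,0,0]]]'; python3 st.py
python3 -m handwheel '[[-1,[0,0.006,0],[0,0,0]],[-1,[0,0.012,0],[0,0,0]],[-1,[0,0.018,0],[0,0,0]],[-1,[0,0.024,0],[0,0,0]],[-1,[0,0.030,0],[0,0,0]],[-1,[0,0.036,0],[0,0,0]],[-1,[0,0.042,0],[0,0,0]],[-1,[0,0.048,0],[0,0,0]],[-1,[0,0.054,0],[0,0,0]],[-1,[0,0.060,0],[0,0,0]],[-1,[0,0.060,0],[0,0,0]]]';python3 st.py; python3 look.py l4
```

```text
time_s: 4.7
tcp_pos: [0.5154, -0.113, 0.2205]
orientation: [-2.047, -2.377, 0.002]
ft_force: [-3.0, 0.4, 3.6]
gripper_width: 0.0005
t 4.7 tip [ 0.5146 -0.1126  0.0385] rel pin ex,ey,z -0.014372429261480258 -8.458844945096475e-05 -0.05653159621631251 F [-3.0051  0.4121  3.6345] w 0.0005331502941147512
[[-0.1486  0.9889 -0.0046]
 [ 0.9889  0.1486  0.0019]
 [ 0.0025 -0.0043 -1.    ]]
time_s: 5.8
tcp_pos: [0.5746, -0.1039, 0.2202]
orientation: [-2.046, -2.376, 0.004]
ft_force: [-4.6, 0.2, 3.4]
gripper_width: 0.0004
t 5.8 tip [ 0.5734 -0.1036  0.0382] rel pin ex,ey,z 0.0450804615889521 0.00011983843201668863 -0.05680539643776514 F [-4.5547  0.2375  3.4327] w 0.0003805175620246024
[[-0.1487  0.9889 -0.0066]
 [ 0.9889  0.1487  0.0021]
 [ 0.003  -0.0063 -1.    ]]
```

View pics/l4.png

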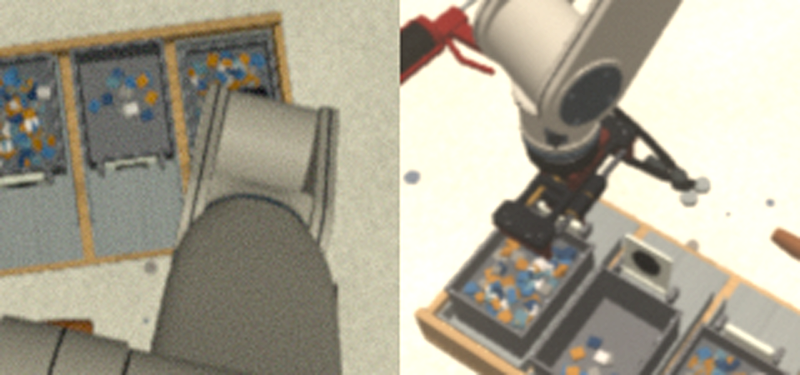

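The bin is sliding under about 4.6 N and has roughly 20 mm left. I'll go on gently until the rear flange is felt.

```bash
python3 -m handwheel '[[-1,[0,0.005,0],[0,0,0]],[-1,[0,0.010,0],[0,0,0]],[-1,[0,0.014,0],[0,0,0]],[-1,[0,0.016,0],[0,0,0]],[-1,[0,0.016,0],[0,0,0]]]'; python3 st.py
python3 -m handwheel '[[-1,[0,0.001,0],[0,0,0]],[-1,[0,0.002,0],[0,0,0]],[-1,[0,0.003,0],[0,0,0]],[-1,[0,0.003,0],[0,0,0]]]'; python3 st.py|head -1
```

```text
time_s: 6.4
tcp_pos: [0.5895, -0.1015, 0.2201]
orientation: [-2.044, -2.375, 0.006]
ft_force: [-7.9, -0.8, 6.6]
gripper_width: 0.0006
t 6.4 tip [ 0.5879 -0.1011  0.0381] rel pin ex,ey,z 0.05987466595155855 0.00035761762553540057 -0.05687662022969722 F [-7.8894 -0.7584  6.559 ] w 0.0006279526956475587
[[-0.1487  0.9888 -0.0088]
 [ 0.9889  0.1487  0.0023]
 [ 0.0036 -0.0084 -1.    ]]
time_s: 6.8
tcp_pos: [0.5906, -0.1014, 0.2201]
orientation: [-2.041, -2.371, 0.012]
ft_force: [-15.0, -4.3, 11.7]
gripper_width: -0.0
t 6.8 tip [ 0.5878 -0.101   0.0381] rel pin ex,ey,z 0.05979138643960344 0.0005096746888843574 -0.056880025406946644 F [-14.9696  -4.2692  11.7374] w -3.2725480742439126e-05
```

The tip has stopped and the force rises, which fits the rear flange. I'll back off, clear the view and check.

```bash
python3 -m handwheel '[[-1,[0,-0.004,0],[0,0,0]],[-1,[0,-0.015,0],[0,0,0]],[-1,[0,-0.035,0],[0,0,0]],[-1,[0,-0.06,0],[0,0,0]],[-1,[0,-0.09,-0.02],[0,0,0]],[-1,[0,-0.12,-0.06],[0,0,0]],[-1,[0,-0.15,-0.1],[0,0,0]],[-1,[0,-0.18,-0.14],[0,0,0]],[-1,[0,-0.2,-0.18],[0,0,0]],[-1,[0,-0.2,-0.2],[0,0,0]],[-1,[0,-0.2,-0.2],[0,0,0]]]'; python3 st.py|head -1; python3 - <<'E'
from h import *
a=bot.camera('top');b=bot.camera('scene'); cv2.imwrite('pics/t5.png',a[:,:,::-1]); cv2.imwrite('pics/s5.png',b[:,:,::-1])
A=np.hstack([a[130:260,160:350],b[150:280,185:375]])[:,:,::-1]
cv2.imwrite('pics/l5.png',cv2.convertScaleAbs(cv2.resize(A,None,fx=2.1,fy=2.1,interpolation=2),alpha=1.6))
B=cv2.resize(b[160:270,185:315],None,fx=6,fy=5.4,interpolation=2)[:,:,::-1]
cv2.imwrite('pics/l6.png',cv2.convertScaleAbs(B,alpha=1.6))
E
```

```text
time_s: 7.9
tcp_pos: [0.3959, -0.132, 0.426]
orientation: [-2.047, -2.376, 0.008]
ft_force: [0.3, 0.1, -0.3]
gripper_width: 0.0
t 7.9 tip [ 0.3946 -0.132   0.244 ] rel pin ex,ey,z -0.13598308273013066 -0.001352341669445336 0.148982221543141 F [ 0.2863  0.1485 -0.2753] w 2.7361078765533427e-05
```

View pics/l5.png

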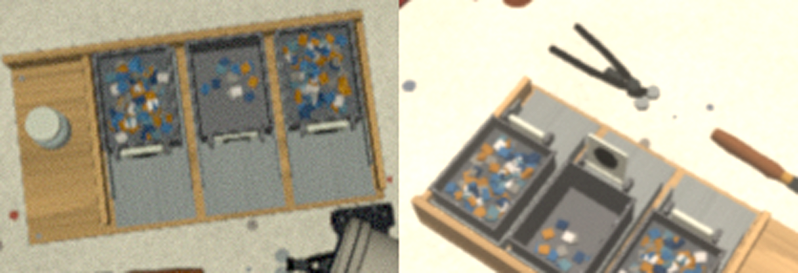

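View pics/l6.png

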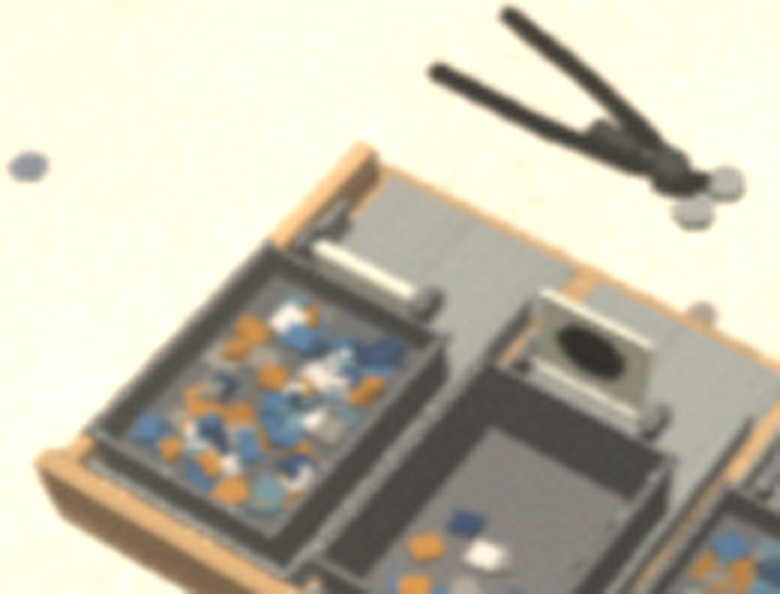

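Both views show bin_a level with the others, and only its hinge-line edge is visible, as on bin_c, so the marker hangs. The nippers, the other markers and the jar look unmoved. A quick numeric check against bin_c comes next.

```bash
python3 - <<'E'
from h import *
ex=np.array([.989,.149,0]);ey=np.array([-.149,.989,0])
im=cv2.imread('pics/t5.png');g=im.astype(int).min(2)
FR=np.array([.5176,-.186,0])
for n,(u,v) in dict(c=(160+142/2.1,130+151/2.1),a=(160+327/2.1,130+127/2.1)).items():
    y0,x0=int(v)-4,int(u)-14; w=g[y0:y0+9,x0:x0+28]; m=w>125
    ys,xs=np.nonzero(m); p=onz('top',x0+xs.mean(),y0+ys.mean(),.095)-FR
    print(n,m.sum(),x0+xs.mean(),y0+ys.mean(),'rack ex from front',p@ex,'ey',p@ey)
t0=cv2.imread('pics/top0.png').astype(int);d=abs(t0-im).max(2)
print('changed px: bin b/c+jar',(d[130:245,160:285]>60).sum())
E
```

```text
c 0 nan nan rack ex from front nan ey nan
a 0 nan nan rack ex from front nan ey nan
changed px: bin b/c+jar 0<stdin>:7: RuntimeWarning: Mean of empty slice.
  ret = ret.dtype.type(ret / rcount)
<stdin>:8: RuntimeWarning: Mean of empty slice.
```

```bash
python3 - <<'E'
from h import *
ex=np.array([.989,.149,0]);ey=np.array([-.149,.989,0])
FR=np.array([.5176,-.186,0])
for cam,pts in dict(top=dict(c=(160+142/2.1,130+151/2.1),a=(160+327/2.1,130+127/2.1)),scene=dict(c=(185+(695-400)/2.1,150+224/2.1),a=(185+(528-400)/2.1,150+126/2.1))).items():
  im=cv2.imread('pics/t5.png' if cam=='top' else 'pics/s5.png');g=im.astype(int).min(2)
  for n,(u,v) in pts.items():
    h=5 if cam=='top' else 7
    y0,x0=int(v)-h,int(u)-14; w=g[y0:y0+2*h+1,x0:x0+28]; m=w>.8*np.sort(w.ravel())[-12]
    k,l,s,c=cv2.connectedComponentsWithStats(m.astype('uint8')); i=1+np.argmax(s[1:,4])
    p=onz(cam,x0+c[i][0],y0+c[i][1],.096)-FR
    print(cam,n,s[i],'from front',p@ex,'ey',p@ey)
E
```

```text
top c [ 5  3 19  5 40] from front 0.10141390650471452 ey 0.32005084144916396
top a [ 6  3 19  4 41] from front 0.10148814488153443 ey 0.06926127765720863
scene c [ 4  0 20 12 67] from front 0.09875154971721764 ey 0.3211555430006612
scene a [ 7  2 16 10 55] from front 0.09900425076292016 ey 0.07299659689415092
```

bin_a's hinge line matches bin_c's to within 0.3 mm in both views, and it lies about 101 mm behind the front edge (102 expected when home). I'm handing in.

```bash
python3 -c "
from bench import bot
print(bot.close_job())"
```

```text
the job is handed in; nothing more can be done
None
```

I flipped bin_a's marker over its hinge with the closed fingertips. I then pushed the bin home through the hanging marker until it stopped at the rear flange (about 15 N at the wrist), backed the arm clear and handed the job in at about 8 s.

- **Bin position:** the hinge line of bin_a matches bin_c's (which is fully home) to within 0.3 mm in both cameras. It lies 99 to 101 mm behind the rack's front edge, against 102 mm expected when home.
- **Marker:** I didn't measure its angle. In both views only the edge at the hinge shows, as on bin_c, and it had been pressed onto its stop.
- **Everything else:** the top view shows no change around bins b and c or the jar, and the nippers and knife look unmoved. I didn't check the tub, figure, beaker and gun after the move; the arm never worked near them.
- **Failed or odd:** my first brightness threshold for the bin check found nothing, so I redid it with a relative one. I also saw up to about 12 N upward on the tool during the final push. I put that down to friction at the fingertip, but didn't confirm it; the bin did not look lifted or tipped.

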